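# Free the seized retaining bar and lay the culture flasks on the warming plate

### The arm

A 6-joint arm with a two-finger parallel gripper is mounted at the origin on the work surface. World frame = base frame: x ahead of the robot, y to its left, z up, the work surface at z = 0. Lengths are in mm, angles in rad, forces in N, time in s.
With the tool pointing down it reaches from about 400 to 925 mm from the base axis. Payload 12.5 kg.
Tool frame: the origin (TCP) lies at the very end of the fingers, on their centre line; the grasp point (between the pads) lies 19 mm behind it; z points along the fingers, x is the direction in which the jaws open and shut, and the axes are right-handed (so a half turn about z gives the same grasp; the last joint's range is limited). The gripper opens to 95 mm and grips with 3 to 60 N. Pads are 20 mm wide; open, the fingers measure 119 mm over their backs; the gripper's body (75 mm by 180 mm) begins 59 mm behind the grasp point.
Start: joints at [-0.106, 0.491, 1.559, -0, 1.092, -0.106], TCP at [625.017, 0.021, 214.661] pointing down, gripper open.
Joint ranges: [-3.1, 3.1], [-0.84, 2.19], [0.05, 2.79], [-1.13, 4.28], [0.06, 2.93], [-2.69, 2.69]. Speed limits (rad/s): [2.22, 2.22, 2.79, 3.14, 3.14, 3.14].

### API

Orientations are given as [roll, pitch, yaw] about the fixed x, y, z axes, in that order (R = Rz(yaw) Ry(pitch) Rx(roll)).
In Python, from cell import state, viewer, ticket, look_for, regions_of gives the robot as it stands.
- The arm moves only by the shell command python3 -m inch 'ROWS'. ROWS is JSON, a list of rows, each a list of 7 numbers: the turn, a rotation vector about the world's x, y, z in degrees, then the shift along the world's x, y, z in mm, then the opening, from -1 (shut) to 1 (fully open). In form: [[rx, ry, rz, tx, ty, tz, hand], ...]. A call has 1 to 10 rows; each row shifts and turns the commanded pose from where the row before left it; what a row does not reach is not made up. A row lasts 1/10 s, in which the tool goes at most 50 mm and 8.59 degrees, less where a joint would pass 70% of its speed; a pose out of reach is approached as far as the arm can. A call with a gripper value outside its range is refused whole. The fingers move at their own pace and stop on an object; the grip force is fixed at half the most. Time passes only in rows, so rows that do not move let the fingers close. It gives the time, the measured TCP pose, the force and the opening at its end, in the units of the state.
- state(): the state, without advancing time (a new reading comes with each control period).
- viewer.read_camera(name): name is "scene" or "side" or "wrist"; returns a dict with "color" (400x640x3 uint8, red, green, blue), "depth" (400x640 float32, mm along the optical axis (not along the pixel's ray), 0 where there is no reading), "fx", "fy", "cx", "cy" (pixels), "dist_coeffs" ([k1, k2, p1, p2, k3] as OpenCV has them; the pictures are not rectified), "position" and "orientation" of the camera in the world. Camera axes: x right, y down, z forward; pixel columns grow to the right and rows downward; lengths in mm; the calibration is good to about 2 mm. A picture is of the moment at which its call begins.
- ticket.job_done(): hands the job in, once; it reports no verdict.
Trained networks look in the newest picture that a camera, given by its name, has taken for a name from the list of things; names that differ only in an ending like _2 or _b are one class to them, and where a whole thing is asked for, a point or a joint stands for the part that bears it (a point fixed in the world has none). Each returns a list of dicts, best first, with "score" (0 to 1); they miss things now and then, are a little off and sometimes report something else, mostly with a low value. They report only what shows in the picture. A call takes as long as a camera call. They do not tell look-alikes from the thing itself.
- look_for(name, camera): "box" ([left, top, right, bottom] as shares, 0 to 1, of the picture: columns of its width, rows of its height, round what is visible of it).
- regions_of(name, camera): "pixels" (400x640 bool, what is visible of it) and "box" ([left, top, right, bottom] as shares, 0 to 1, of the picture: columns of its width, rows of its height, round what is visible of it).
The state is a dict: "t": time; "joints": joint angles; "qvel": joint speeds; "tau": joint torques, N m; "eef_pos": TCP position; "tcp_rot": TCP orientation; "ft_force": force on the tool from outside, world axes, zero at the start; "moment": the same for the moment, N m; "opening": opening from 0.0 (shut) to 1.0 (fully open).
Only numpy, scipy, OpenCV 4.12 (cv2) and the standard library are available. Lean on these libraries where they do the work, as an engineer would, in place of code of your own. Each camera call takes 0.05 s, during which the arm holds its last target. There are 200 camera calls.

### The job

The knob of the warming plate's retaining bar is seized with dried salt: rock it back and forth in small arcs until it breaks free, and swing the bar fully open. Then lay every culture flask on its broad side on the plate, side by side below where the bar closes (set it upright with its foot against the plate's front edge and tip it over by pushing high). Finally swing the bar back closed, straight along the plate and across the bodies of all the flasks, and leave the other things on the bench where they are.

Things in the scene. Friction and masses are not known exactly. Their poses are not given: they have to be found in the camera images.
- plate: Fixed aluminium warming plate, 160 (x) by 400 (y) by 10 mm thick; its 10 mm high front edge is the low stop for a flask's foot. Origin: bench level, middle of the long front edge (nearest the robot). x points from that edge into the plate, y along it to the robot's left, z up. The bar's white pivot post (34 mm across) stands at plate (30, 155) mm.
- knob (a joint): Angle of the knob with its bar (one piece) about the vertical pivot; counter-clockwise from above is positive. 0: bar closed along the plate's -y; 1.5: end stop, bar open (its free end swings away from the robot). Seized: it first gives only 0.2 rad either side of 0. Each full stroke to the stop, on alternate sides, loosens it; after 4 to 7 strokes it swings past 0.2 and stays free.
- knob_grip (a point): Point on the pivot axis to grip the knob's black wing, 92 mm above the bench. The wing is 66 mm long, 14 mm thick, from 72 to 108 mm above the bench, on a steel hub 38 mm across. It lies along the bar, so at joint value 0 it is pinched along the plate's x. Turning takes about 0.4 N m; it stays where it is left.
- bar_tip (a point): Free end of the steel retaining bar (orange end), 315 mm from the pivot axis, on the bar's top. The bar is 16 mm wide and 9 mm thick, its underside 48 mm above the bench: it passes over a flask lying on the plate (top at 40 mm), not over a standing one.
- bar_home (a point): Point on the plate's top below the closed bar, plate (30, -30) mm: the middle of the room for flasks. Four lie side by side here, at about plate y = 55, -10, -75 and -140 mm. The closed bar runs along plate x = 30 mm.
- flask1: Culture flask with red cap, rigid, 0.12 kg: a body 30 mm deep (its x), 54 mm wide (its y), 68 mm tall (its z), topped by a round cap 26 mm across reaching to 96 mm. Origin: centre of its foot; z runs from foot to cap. It starts standing on the bench. Only three or all of the four flasks are present.
- flask1_mid (a point): Centre of the red-capped flask's body, 34 mm above its foot; when it lies on a broad side on the plate this is 25 mm above the bench.
- flask2: Culture flask with blue cap, rigid, 0.12 kg: a body 30 mm deep (its x), 54 mm wide (its y), 68 mm tall (its z), topped by a round cap 26 mm across reaching to 96 mm. Origin: centre of its foot; z runs from foot to cap. It starts standing on the bench. Only three or all of the four flasks are present.
- flask2_mid (a point): Centre of the blue-capped flask's body, 34 mm above its foot; when it lies on a broad side on the plate this is 25 mm above the bench.
- flask3: Culture flask with green cap, rigid, 0.12 kg: a body 30 mm deep (its x), 54 mm wide (its y), 68 mm tall (its z), topped by a round cap 26 mm across reaching to 96 mm. Origin: centre of its foot; z runs from foot to cap. It starts standing on the bench. Only three or all of the four flasks are present.
- flask3_mid (a point): Centre of the green-capped flask's body, 34 mm above its foot; when it lies on a broad side on the plate this is 25 mm above the bench.
- flask4: Culture flask with orange cap, rigid, 0.12 kg: a body 30 mm deep (its x), 54 mm wide (its y), 68 mm tall (its z), topped by a round cap 26 mm across reaching to 96 mm. Origin: centre of its foot; z runs from foot to cap. It starts standing on the bench. Only three or all of the four flasks are present.
- flask4_mid (a point): Centre of the orange-capped flask's body, 34 mm above its foot; when it lies on a broad side on the plate this is 25 mm above the bench.
- reagent: Reagent bottle, 64 mm across, 140 mm tall, a bystander; origin at its foot.
- tipbox: Blue pipette tip box, 120 by 80 by 65 mm, a bystander; origin at its underside.
- dishes: Stack of round dishes, 88 mm across, 46 mm tall, a bystander; origin at its underside.
- timer: White lab timer lying flat, 60 by 75 by 22 mm, a bystander; origin at its underside.
- marker_jar: Small jar, 56 mm across, 70 mm tall, a bystander; origin at its foot.
Not all that is in view belongs to the job. Leave any pink or turquoise look-alike of the flask3 alone.

How it is judged (in metres and radians):
On the way, in this order (a step that is already met when the one before it is completed fails the run):
1. the seized knob has been worked free and the bar swung open (knob beyond 1.2 rad) (value of joint knob above 1.2 rad), for 0.2 s.
2. with the bar still open (beyond 1.0 rad), every flask present lies on a broad side on the plate below the bar's closed place (angle between the x axis of each of flask1, flask2, flask3, flask4 and the z axis of plate, either way round below 0.15 rad and z of flask1_mid in the frame of plate between 0.018 and 0.032 m and x of flask1_mid in the frame of plate between 0.002 and 0.058 m and y of flask1_mid in the frame of plate between -0.16 and 0.115 m and linear speed of each of flask1, flask2, flask3, flask4 below 0.02 m/s and z of flask2_mid in the frame of plate between 0.018 and 0.032 m and x of flask2_mid in the frame of plate between 0.002 and 0.058 m and y of flask2_mid in the frame of plate between -0.16 and 0.115 m and z of flask3_mid in the frame of plate between 0.018 and 0.032 m and x of flask3_mid in the frame of plate between 0.002 and 0.058 m and y of flask3_mid in the frame of plate between -0.16 and 0.115 m and z of flask4_mid in the frame of plate between 0.018 and 0.032 m and x of flask4_mid in the frame of plate between 0.002 and 0.058 m and y of flask4_mid in the frame of plate between -0.16 and 0.115 m and value of joint knob above 1 rad), for 0.2 s.
At the end, for the whole second after the job is handed in: The bar is closed (knob between -0.2 and 0.12 rad) and still; every flask present lies at rest on a broad side on the plate (within 0.15 rad of flat), the centre of its body within 28 mm of the closed bar's line (plate x 2 to 58 mm) and between plate y = -160 and 115 mm (angle between the x axis of each of flask1, flask2, flask3, flask4 and the z axis of plate, either way round below 0.15 rad and z of flask1_mid in the frame of plate between 0.018 and 0.032 m and x of flask1_mid in the frame of plate between 0.002 and 0.058 m and y of flask1_mid in the frame of plate between -0.16 and 0.115 m and linear speed of each of flask1, flask2, flask3, flask4 below 0.02 m/s and z of flask2_mid in the frame of plate between 0.018 and 0.032 m and x of flask2_mid in the frame of plate between 0.002 and 0.058 m and y of flask2_mid in the frame of plate between -0.16 and 0.115 m and z of flask3_mid in the frame of plate between 0.018 and 0.032 m and x of flask3_mid in the frame of plate between 0.002 and 0.058 m and y of flask3_mid in the frame of plate between -0.16 and 0.115 m and z of flask4_mid in the frame of plate between 0.018 and 0.032 m and x of flask4_mid in the frame of plate between 0.002 and 0.058 m and y of flask4_mid in the frame of plate between -0.16 and 0.115 m and value of joint knob between -0.2 and 0.12 rad and velocity of joint knob between -0.05 and 0.05 rad/s); the robot touches nothing.
It fails at once if one of the other things on the bench (bottle, tip box, dishes, timer or jar) is shoved more than 40 mm (distance of any of reagent, tipbox, dishes, timer, marker_jar from where it was at the start of the episode above 0.04 m).
Of flask1, flask2, flask3, flask4 only 3 to 4 are there at a start; the rules pass over those that are not, and their reading is None.
At some moment in a run one of flask1, flask2, flask3, flask4 may be knocked a few centimetres aside while the robot is not near it.
Once in a run the grip may slacken for a moment while it holds something.
It also fails if it takes over 210 s, if anything falls off the work surface, if the arm or the gripper's body presses on something with over 40 N, if the wrist force passes 120 N, or if a joint passes its speed limit or range.

## Working session

There is one attempt and no reset: what is moved stays moved. The work goes in short steps, Python scripts to look and compute and a shell command to move; the robot and the scene stay as the last step left them, time stands still between calls to the robot, and variables do not carry over. Pictures are saved under pics/ and viewed, on a budget of 14 in all, crops included, one or two more only if the job needs it, and the job is handed in when it is done.

```bash
ls; mkdir -p pics; cat > h.py <<'E'
import numpy as np,cv2
from cell import state,viewer,ticket,look_for,regions_of
from scipy.spatial.transform import Rotation as R
def cam(n):
    return viewer.read_camera(n)
def Rc(c):
    o=np.array(c["orientation"],float)
    if o.shape==(3,3): return o
    return R.from_euler('xyz',o).as_matrix() if o.size==3 else R.from_quat(o).as_matrix()
def cloud(c,m):
    v,u=np.nonzero(m&(c["depth"]>0)); z=c["depth"][v,u]
    K=np.array([[c["fx"],0,c["cx"]],[0,c["fy"],c["cy"]],[0,0,1.]])
    p=cv2.undistortPoints(np.stack([u,v],1).astype(float)[:,None],K,np.array(c["dist_coeffs"]))[:,0]
    P=np.c_[p[:,0]*z,p[:,1]*z,z]
    return P@Rc(c).T+np.array(c["position"])
def save(c,n): cv2.imwrite("pics/"+n,c["color"][...,::-1])
E
python3 - <<'E'
from h import *
print(state())
for n in ("scene","side"):
    c=cam(n); save(c,n+"0.png"); print(n,c["position"],c["orientation"],c["fx"])
    for t in ["plate","knob","flask1","flask2","flask3","flask4","reagent","tipbox","dishes","timer","marker_jar"]:
        for r in regions_of(t,n):
            P=cloud(c,r["pixels"])
            if len(P): print(t,round(r["score"],2),np.round(np.array(r["box"])*[640,400,640,400]).astype(int),len(P),np.round(np.median(P,0)),np.round(np.percentile(P,2,axis=0)),np.round(np.percentile(P,98,axis=0)))
E
```

```text
pics
{'t': 0.0, 'joints': array([-1.05612531e-01,  4.91583605e-01,  1.55948226e+00, -1.35883679e-05,
        1.09168956e+00, -1.05595107e-01]), 'qvel': array([-0.00067114,  0.00092372, -0.00086888,  0.00065331,  0.00188446,
        0.00012938]), 'tau': array([-9.52334158e-04, -6.12640929e+01, -2.58175153e+01,  6.92750537e-02,
        4.83079045e-02, -1.38641695e-05]), 'eef_pos': array([6.24742532e+02, 3.88882800e-02, 2.14035510e+02]), 'tcp_rot': array([-3.14148208e+00,  1.15756867e-03, -1.10888906e-05]), 'ft_force': array([0.46006058, 0.85632854, 0.17051856]), 'moment': array([0.01064949, 0.01430808, 0.04604623]), 'opening': 1.00046369055141}
scene [1547.56268449 -154.02620833  885.37382775] [-2.24143629  0.0144424   1.42669871] 442.04076239914633
plate 0.9 [250 200 396 272] 6875 [645. -23.  11.] [ 569. -219.    3.] [733. 160.  95.]
knob 0.56 [266 199 386 228] 917 [609.  70.  58.] [ 533. -177.    2.] [626. 155. 108.]
flask1 0.87 [316 171 336 201] 410 [449.   8.  49.] [422. -14.   1.] [682.  40. 255.]
flask1 0.85 [213 189 225 222] 295 [ 483. -317.   59.] [ 450. -331.    6.] [ 490. -30
[... 5698 characters left out ...]
 287] 775 [ 542. -367.   54.] [ 527. -388.    6.] [ 571. -341.   97.]
reagent 0.61 [399 285 436 348] 1884 [ 437. -515.   80.] [ 422. -535.    4.] [ 471. -480.  141.]
reagent 0.49 [238 142 273 173] 868 [549. 378.  47.] [497. 358.   2.] [642. 520.  68.]
tipbox 0.95 [241 143 278 172] 811 [546. 377.  51.] [497. 358.   7.] [620. 443.  68.]
dishes 0.57 [198 161 229 182] 445 [383. 390.  41.] [351. 370.   3.] [427. 454.  49.]
dishes 0.23 [298 162 407 249] 3872 [615. -66.  11.] [ 565. -228.    6.] [723. 152.  95.]
timer 0.83 [291 232 314 262] 403 [ 409. -144.   22.] [ 388. -173.    5.] [ 447. -105.   26.]
marker_jar 0.9 [416 223 439 257] 633 [ 688. -325.   45.] [ 675. -342.    4.] [ 721. -294.   72.]
```

```bash
python3 - <<'E'
import cv2
a=cv2.imread("pics/scene0.png")[140:290,130:500]; b=cv2.imread("pics/side0.png")[130:355,190:470]
cv2.imwrite("pics/s1.png",cv2.resize(a,None,fx=2.16,fy=2.16,interpolation=3)); cv2.imwrite("pics/s2.png",cv2.resize(b,None,fx=2.6,fy=2.6,interpolation=3))
E
```

```text
(no output)
```

View pics/s1.png

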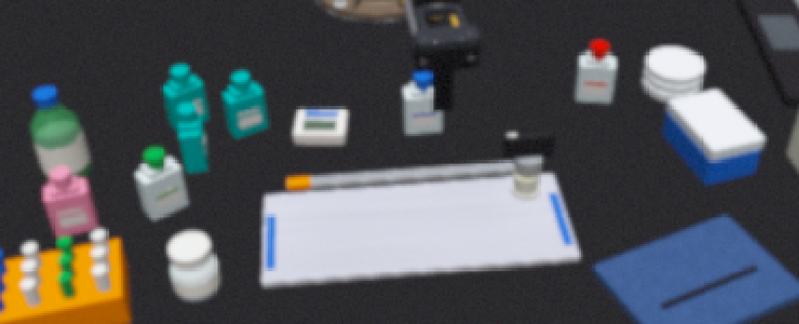

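View pics/s2.png

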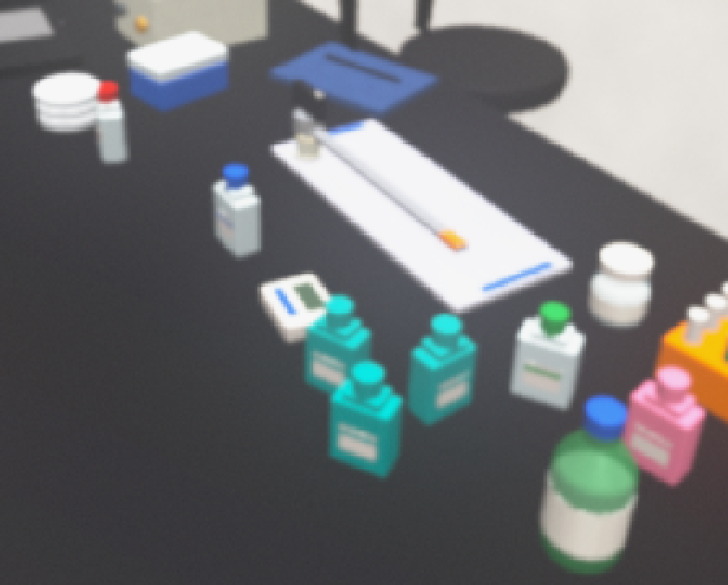

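Three flasks are present: red (s1 597,75), blue (422,105) and green (160,185). The turquoise trio and the pink one are look-alikes. Next I fit the poses.

```bash
cat >> h.py <<'E'
def grab():
    out=[]
    for n in ("scene","side"):
        c=cam(n); out.append(cloud(c,np.ones((400,640),bool)))
    return out
def box(P,c,r,z0,z1):
    q=P[(np.hypot(P[:,0]-c[0],P[:,1]-c[1])<r)&(P[:,2]>z0)&(P[:,2]<z1)]
    return q,cv2.minAreaRect(q[:,:2].astype(np.float32)) if len(q)>4 else None
def shape(q,w,d,x0):
    # fit rect outline w (along own y) x d(own x) with pts inside near the border
    from scipy.optimize import least_squares
    best=None
    for a0 in np.arange(0,np.pi,np.pi/8):
        def f(p):
            c,s=np.cos(p[2]),np.sin(p[2]); X=(q[:,0]-p[0])*c+(q[:,1]-p[1])*s; Y=-(q[:,0]-p[0])*s+(q[:,1]-p[1])*c
            dx=np.abs(X)-d/2; dy=np.abs(Y)-w/2
            return np.where((dx>0)&(dy>0),np.hypot(dx,dy),np.maximum(dx,dy))
        s=least_squares(f,[*x0,a0],loss='soft_l1',f_scale=2)
        if best is None or s.cost<best.cost: best=s
    return best.x,best.cost/len(q)
E
python3 - <<'E'
from h import *
A=grab(); P=np.vstack(A)
for nm,c in [("red",(405,284)),("blue",(437,7)),("green",(556,-362))]:
    q,_=box(P,c,45,8,62); x,k=shape(q,54,30,c); cap,_=box(P,c,45,86,100)
    print(nm,len(q),np.round(x[:2],1),round(np.degrees(x[2])%180,1),round(k,2),"cap",np.round(np.median(cap,0),1),np.round((cap.min(0)+cap.max(0))/2,1))
for i,Q in enumerate(A):
    q=Q[(np.abs(Q[:,0]-645)<130)&(np.abs(Q[:,1]+25)<230)&(Q[:,2]>7)&(Q[:,2]<14)]
    print("plate",i,cv2.minAreaRect(q[:,:2].astype(np.float32)))
    q=Q[(np.abs(Q[:,0]-600)<80)&(np.abs(Q[:,1]-0)<230)&(Q[:,2]>52)&(Q[:,2]<64)]
    q=q[q[:,1]<100]
    m=q.mean(0); d=np.linalg.svd((q-m)[:,:2],full_matrices=False)[2][0]; print("bar",m,np.degrees(np.arctan2(d[1],d[0])),q[q[:,1].argmin()])
    q=Q[(np.abs(Q[:,0]-600)<80)&(np.abs(Q[:,1]-130)<80)&(Q[:,2]>98)&(Q[:,2]<115)]
    print("wing",len(q),cv2.minAreaRect(q[:,:2].astype(np.float32)),q.mean(0))
E
```

```text
red 369 [402.1 287.1] 164.0 1.71 cap [404.4 284.3  95. ] [403.9 287.4  92.8]
blue 467 [435.2  13.7] 178.3 1.1 cap [437.1   9.8  95.3] [435.6  11.6  92.5]
green 718 [ 552.4 -359.1] 30.7 0.95 cap [ 552.2 -360.4   95.5] [ 554.  -359.4   92.8]
plate 0 ((661.9451904296875, -9.2635498046875), (444.61602783203125, 191.69277954101562), 85.33204650878906)
bar [602.06878488 -46.01280694  56.5371943 ] -92.61956514330676 [ 604.82751929 -190.19674567   52.52824799]
wing 125 ((608.78857421875, 128.2646484375), (64.49776458740234, 18.299800872802734), 88.90168762207031) [610.73543534 127.72886699 105.34277588]
plate 1 ((661.5589599609375, -11.577850341796875), (448.555908203125, 195.18844604492188), 85.59859466552734)
bar [595.341697   -62.6797163   56.95028519] -92.36129216201294 [ 595.95884732 -193.94345821   56.46078638]
wing 63 ((605.2887573242188, 127.2142333984375), (67.08306884765625, 14.835733413696289), 87.62342071533203) [602.48791441 123.71026412 106.21435419]
```

```bash
python3 -m inch '[[0,0,0,-10,20,10,1],[0,0,0,-10,30,10,1],[0,0,0,-10,20,10,1],[0,0,0,0,5,5,1],[0,0,0,0,0,0,1]]'
python3 - <<'E'
from h import *
c=cam("wrist"); save(c,"w1.png"); print(c["position"],state()["eef_pos"],state()["tcp_rot"])
P=cloud(c,np.ones((400,640),bool))
print(P.min(0),P.max(0))
q=P[(P[:,2]>98)&(P[:,2]<115)&(np.hypot(P[:,0]-606,P[:,1]-127)<50)]; print("wing",len(q),cv2.minAreaRect(q[:,:2].astype(np.float32)) if len(q) else 0)
q=P[(P[:,2]>7)&(P[:,2]<14)]
np.save("wp.npy",q); print(len(q),np.percentile(q,[1,99],axis=0))
E
```

```text
t: 1.8
eef_pos: [595.4, 75.5, 250.4]
tcp_rot: [3.141, -0.002, 0.001]
ft_force: [-0.1, -0.7, 0.5]
opening: 1.001
[594.3634432  156.31552946 420.01728414] [595.38173138  74.80486598 249.73934268] [ 3.14141131e+00 -7.27688590e-04  4.43264879e-04]
[  65.14757594 -443.47250946 -757.49813381] [1607.06603007  528.27569461  375.86862018]
wing 964 ((605.6781616210938, 129.43927001953125), (66.36787414550781, 14.057950019836426), 87.44108581542969)
30984 [[ 121.6543558  -199.96723158    7.83362698]
 [ 885.74481911  276.93775136   13.11377274]]
```

View pics/w1.png

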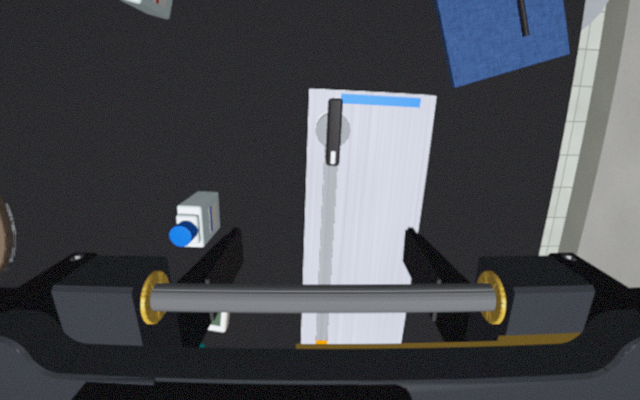

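```bash
python3 - <<'E'
import numpy as np
q=np.load("wp.npy"); q=q[(q[:,0]>540)&(q[:,0]<780)&(q[:,1]<185)&(q[:,1]>-150)]
for y in range(-140,185,20):
    s=np.sort(q[np.abs(q[:,1]-y)<4,0]); 
    if len(s)>20: print(y,len(s),np.round(np.percentile(s,[0,1,3,97,99,100])))
for x in (600,640,680,710):
    s=np.sort(q[np.abs(q[:,0]-x)<5,1]); print(x,np.round(s[[-1,-3,-8]]))
E
```

```text
-100 107 [566. 568. 571. 719. 722. 724.]
-80 451 [567. 567. 570. 716. 719. 722.]
-60 425 [567. 567. 570. 707. 710. 711.]
-40 435 [569. 569. 572. 707. 710. 711.]
-20 449 [569. 570. 572. 707. 710. 711.]
0 564 [571. 572. 575. 726. 728. 730.]
20 545 [571. 572. 574. 726. 729. 731.]
40 557 [571. 573. 576. 727. 730. 732.]
60 632 [573. 574. 577. 729. 731. 733.]
80 636 [573. 575. 579. 728. 731. 732.]
100 635 [575. 576. 579. 729. 732. 733.]
120 591 [575. 576. 579. 731. 733. 735.]
140 658 [577. 577. 579. 732. 735. 736.]
160 725 [578. 579. 582. 733. 736. 737.]
180 51 [579. 580. 669. 773. 775. 776.]
600 [175. 175. 175.]
640 [173. 173. 173.]
680 [172. 172. 171.]
710 [169. 168. 168.]
```

```bash
python3 -m inch '[[0,0,-2.6,5,27,0,1],[0,0,0,5.3,26.9,-20,1],[0,0,0,0,0,-35,1],[0,0,0,0,0,-40,1],[0,0,0,0,0,-35,1],[0,0,0,0,0,-30,1],[0,0,0,0,0,-15,1],[0,0,0,0,0,0,-1],[0,0,0,0,0,0,-1],[0,0,0,0,0,0,-1]]'; python3 -m inch '[[0,0,0,0,0,0,-1],[0,0,0,0,0,0,-1],[0,0,0,0,0,0,-1]]'
```

```text
t: 2.85
eef_pos: [606.0, 128.5, 75.6]
tcp_rot: [-3.141, -0.002, -0.046]
ft_force: [0.5, 0.1, 0.7]
opening: 0.805
t: 3.15
eef_pos: [605.5, 128.9, 75.2]
tcp_rot: [-3.142, -0.001, -0.045]
ft_force: [-0.3, -0.1, 0.7]
opening: 0.548
```

```bash
python3 -m inch '[[0,0,0,0,0,0,-1],[0,0,0,0,0,0,-1],[0,0,0,0,0,0,-1],[0,0,0,0,0,0,-1],[0,0,0,0,0,0,-1],[0,0,0,0,0,0,-1],[0,0,7,0,0,0,-1],[0,0,6.5,0,0,0,-1],[0,0,0,0,0,0,-1]]'; python3 -c "
from h import *; print(state()['moment'],state()['opening'])"; python3 -m inch '[[0,0,-8,0,0,0,-1],[0,0,-8,0,0,0,-1],[0,0,-8,0,0,0,-1],[0,0,-3,0,0,0,-1],[0,0,0,0,0,0,-1]]'; python3 -c "
from h import *; print(state()['moment'],state()['opening'])"
```

```text
t: 4.05
eef_pos: [606.5, 128.7, 74.7]
tcp_rot: [3.141, -0.002, 0.193]
ft_force: [6.0, -0.7, -3.3]
opening: 0.146
[-0.28132683 -0.86600513 -0.70946759] 0.1459095025812722
t: 4.55
eef_pos: [606.5, 129.5, 74.7]
tcp_rot: [-3.14, -0.003, -0.282]
ft_force: [6.6, 4.3, -4.6]
opening: 0.164
[ 0.94646385 -0.9043295   0.8107368 ] 0.16415025001258352
```

```bash
M='from h import *; s=state(); print(s["moment"][2].round(2),s["opening"].round(3),s["tcp_rot"][2].round(3))'; 
python3 -m inch '[[0,0,8,0,0,0,-1],[0,0,8,0,0,0,-1],[0,0,8,0,0,0,-1],[0,0,3,0,0,0,-1],[0,0,0,0,0,0,-1]]' >/dev/null; python3 -c "$M"
python3 -m inch '[[0,0,-8,0,0,0,-1],[0,0,-8,0,0,0,-1],[0,0,-8,0,0,0,-1],[0,0,-3,0,0,0,-1],[0,0,0,0,0,0,-1]]'>/dev/null; python3 -c "$M"
python3 -m inch '[[0,0,8,0,0,0,-1],[0,0,8,0,0,0,-1],[0,0,8,0,0,0,-1],[0,0,3,0,0,0,-1],[0,0,0,0,0,0,-1]]'>/dev/null; python3 -c "$M"
python3 -m inch '[[0,0,-8,0,0,0,-1],[0,0,-8,0,0,0,-1],[0,0,-8,0,0,0,-1],[0,0,-3,0,0,0,-1],[0,0,0,0,0,0,-1]]'>/dev/null; python3 -c "$M"
python3 -m inch '[[0,0,8,0,0,0,-1],[0,0,8,0,0,0,-1],[0,0,8,0,0,0,-1],[0,0,3,0,0,0,-1],[0,0,0,0,0,0,-1]]'; python3 -c "$M"
```

```text
t: 7.05
eef_pos: [606.4, 128.9, 74.9]
tcp_rot: [-3.142, -0.003, 0.19]
ft_force: [5.1, 0.3, -1.1]
opening: 0.152Traceback (most recent call last):
  File "<string>", line 1, in <module>
    from h import *; s=state(); print(s["moment"][2].round(2),s["opening"].round(3),s["tcp_rot"][2].round(3))
                                                              ^^^^^^^^^^^^^^^^^^
AttributeError: 'float' object has no attribute 'round'
Traceback (most recent call last):
AttributeError: 'float' object has no attribute 'round'
Traceback (most recent call last):
AttributeError: 'float' object has no attribute 'round'
Traceback (most recent call last):
AttributeError: 'float' object has no attribute 'round'
Traceback (most recent call last):
AttributeError: 'float' object has no attribute 'round'
```

```bash
cat > m.py <<'E'
from h import *
s=state(); print(s["t"],s["moment"].round(2),round(s["opening"],3),np.round(s["tcp_rot"],3),np.round(s["ft_force"],1),np.round(s["eef_pos"]))
E
python3 m.py; python3 -m inch '[[0,0,6,0,0,0,-1],[0,0,0,0,0,0,-1]]'>/dev/null; python3 m.py
```

```text
7.05 [-0.14 -0.86 -0.66] 0.152 [-3.142e+00 -3.000e-03  1.900e-01] [ 5.1  0.3 -1.1] [606. 129.  75.]
7.25 [-1.03 -0.98 -0.85] 0.172 [ 3.141e+00 -2.000e-03  2.960e-01] [ 5.8 -5.5 -1.7] [607. 128.  75.]
```

```bash

python3 -m inch '[[0,0,-8,0,0,0,-1],[0,0,-8,0,0,0,-1],[0,0,-8,0,0,0,-1],[0,0,-8,0,0,0,-1],[0,0,-5,0,0,0,-1],[0,0,0,0,0,0,-1]]' >/dev/null; python3 m.py
python3 -m inch '[[0,0,8,0,0,0,-1],[0,0,8,0,0,0,-1],[0,0,8,0,0,0,-1],[0,0,5,0,0,0,-1],[0,0,0,0,0,0,-1]]' >/dev/null; python3 m.py
python3 -m inch '[[0,0,6,0,0,0,-1],[0,0,0,0,0,0,-1]]' >/dev/null; python3 m.py
```

```text
7.85 [ 1.19 -0.9   1.  ] 0.18 [-3.14e+00 -3.00e-03 -3.53e-01] [ 6.2  6.4 -1.3] [607. 130.  75.]
8.35 [-0.33 -0.74 -0.11] 0.148 [ 3.141e+00 -3.000e-03  1.570e-01] [ 6.3 -0.1 -0.7] [606. 129.  75.]
8.55 [-0.99 -0.94 -0.78] 0.163 [ 3.141e+00 -2.000e-03  2.610e-01] [ 5.9 -4.9 -0.9] [607. 128.  75.]
```

```bash

python3 -m inch '[[0,0,-8,0,0,0,-1],[0,0,-8,0,0,0,-1],[0,0,-8,0,0,0,-1],[0,0,-8,0,0,0,-1],[0,0,-4,0,0,0,-1],[0,0,0,0,0,0,-1],[0,0,0,0,0,0,-1]]' >/dev/null; python3 m.py
python3 -m inch '[[0,0,8,0,0,0,-1],[0,0,8,0,0,0,-1],[0,0,8,0,0,0,-1],[0,0,8,0,0,0,-1],[0,0,4,0,0,0,-1],[0,0,0,0,0,0,-1],[0,0,0,0,0,0,-1]]' >/dev/null; python3 m.py
python3 -m inch '[[0,0,-8,0,0,0,-1],[0,0,-8,0,0,0,-1],[0,0,-8,0,0,0,-1],[0,0,-8,0,0,0,-1],[0,0,-4,0,0,0,-1],[0,0,0,0,0,0,-1],[0,0,0,0,0,0,-1]]' >/dev/null; python3 m.py
python3 -m inch '[[0,0,8,0,0,0,-1],[0,0,8,0,0,0,-1],[0,0,8,0,0,0,-1],[0,0,8,0,0,0,-1],[0,0,4,0,0,0,-1],[0,0,0,0,0,0,-1],[0,0,0,0,0,0,-1]]' >/dev/null; python3 m.py
python3 - <<'E'
from h import *
c=cam("side"); save(c,"sd2.png"); cv2.imwrite("pics/sd2c.png",cv2.resize(c["color"][130:270,270:430,::-1],None,fx=4,fy=4,interpolation=3))
Q=cloud(c,np.ones((400,640),bool)); q=Q[(np.abs(Q[:,0]-600)<150)&(Q[:,1]<60)&(Q[:,1]>-200)&(Q[:,2]>52)&(Q[:,2]<64)]
m=np.median(q,0); print("bar",m,np.degrees(np.arctan2(m[1]-129.4,m[0]-605.7))+90+2.6)
E
```

```text
9.25 [ 1.23 -0.88  0.9 ] 0.185 [-3.14e+00 -3.00e-03 -3.68e-01] [ 6.9  6.2 -0.5] [607. 130.  75.]
9.95 [-1.04 -0.95 -0.87] 0.162 [ 3.141e+00 -2.000e-03  2.570e-01] [ 5.5 -6.1 -1.4] [607. 128.  75.]
10.65 [ 0.97 -0.87  0.99] 0.182 [-3.14e+00 -3.00e-03 -3.68e-01] [ 5.7  4.5 -0.6] [607. 130.  75.]
11.35 [-1.11 -0.86 -0.8 ] 0.159 [ 3.141e+00 -2.000e-03  2.570e-01] [ 5.8 -6.2 -0.9] [607. 128.  75.]
bar [636.00314381 -78.32901178  57.36621411] 10.899664652303164
```

View pics/sd2c.png

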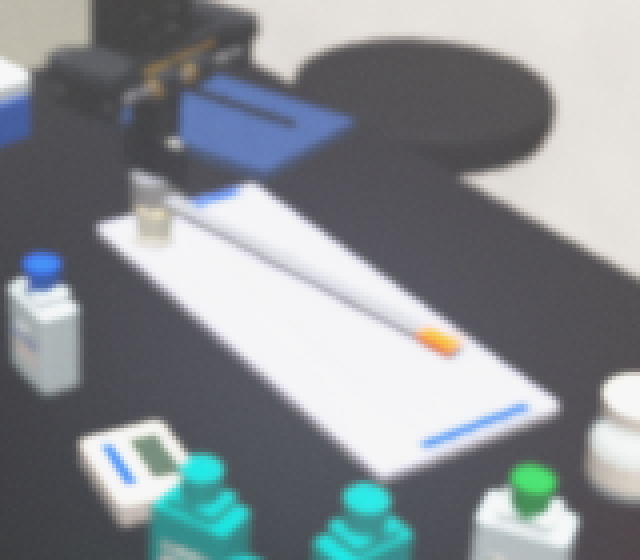

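```bash
cat > bar.py <<'E'
from h import *
c=cam("side")
Q=cloud(c,np.ones((400,640),bool)); q=Q[(np.hypot(Q[:,0]-605.7,Q[:,1]-129.4)<330)&(np.hypot(Q[:,0]-605.7,Q[:,1]-129.4)>120)&(Q[:,2]>53)&(Q[:,2]<62)&(Q[:,0]>520)]
a=np.degrees(np.arctan2(q[:,1]-129.4,q[:,0]-605.7))+92.6; print("bar deg",np.median(a),len(q),np.percentile(a,[20,80]))
E
python3 -m inch '[[0,0,5,0,0,0,-1],[0,0,0,0,0,0,-1],[0,0,0,0,0,0,-1]]' >/dev/null; python3 m.py; python3 bar.py
python3 -m inch '[[0,0,-8,0,0,0,-1],[0,0,-8,0,0,0,-1],[0,0,-8,0,0,0,-1],[0,0,-8,0,0,0,-1],[0,0,-8,0,0,0,-1],[0,0,-4,0,0,0,-1],[0,0,0,0,0,0,-1],[0,0,0,0,0,0,-1],[0,0,0,0,0,0,-1]]' >/dev/null; python3 m.py; python3 bar.py
```

```text
11.7 [-0.88 -0.91 -0.88] 0.181 [ 3.141e+00 -2.000e-03  3.440e-01] [ 5.7 -5.  -0.3] [607. 128.  75.]
bar deg 11.37628660415443 316 [ 9.7342031  13.67970247]
12.65 [ 1.28 -0.89  0.88] 0.189 [-3.139e+00 -3.000e-03 -4.200e-01] [ 5.3  7.2 -0.9] [607. 130.  75.]
bar deg -7.066294584168972 306 [-8.72699101 -5.1459275 ]
```

```bash
python3 -m inch '[[0,0,0,0,0,0,-1],[0,0,0,0,0,0,-1],[0,0,0,0,0,0,-1],[0,0,0,0,0,0,-1],[0,0,0,0,0,0,-1]]' >/dev/null; python3 m.py; python3 bar.py; python3 -c "
from h import *
c=cam('side'); cv2.imwrite('pics/sd3.png',cv2.resize(c['color'][130:270,270:430,::-1],None,fx=4,fy=4,interpolation=3))
c=cam('scene'); P=cloud(c,np.ones((400,640),bool)); q=P[(np.hypot(P[:,0]-605.7,P[:,1]-129.4)<330)&(np.hypot(P[:,0]-605.7,P[:,1]-129.4)>120)&(P[:,2]>53)&(P[:,2]<62)&(P[:,0]>520)&(P[:,0]<700)]
a=np.degrees(np.arctan2(q[:,1]-129.4,q[:,0]-605.7))+92.6; print('scene bar',np.median(a),len(q))"
```

```text
13.2 [ 1.29 -0.88  0.92] 0.194 [-3.139e+00 -3.000e-03 -4.200e-01] [ 6.   7.6 -0.9] [607. 130.  75.]
bar deg -6.986312785943454 311 [-8.74056985 -4.62391398]
scene bar -5.151868145668182 432
```

View pics/sd3.png

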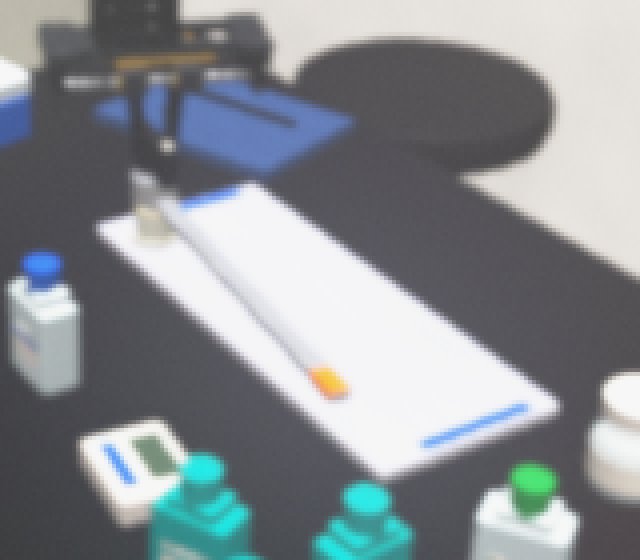

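```bash
python3 -m inch '[[0,0,0,0,0,0,0],[0,0,0,0,0,0,0],[0,0,0,0,0,0,0],[0,0,8,0,0,30,0],[0,0,7.5,0,0,45,0],[0,0,0,-7,-40,0,0],[0,0,0,-7,-45,0,0],[0,0,0,-7,-45,0,0],[0,0,0,-7,-49,0,0],[0,0,0,0,0,-20,0]]' >/dev/null; python3 m.py;python3 bar.py;  python3 -m inch '[[0,0,0,0,0,-35,-0.4],[0,0,0,0,0,-30,-0.4],[0,0,0,0,0,-25,-0.4],[0,0,0,0,0,0,-0.4]]'; python3 m.py
```

```text
14.35 [ 0.    0.   -0.03] 0.5 [ 3.141 -0.004 -0.155] [ 1.4  1.2 -0.6] [578. -55. 131.]
bar deg -6.877118387553445 310 [-8.5731863 -4.7154307]
t: 14.8
eef_pos: [575.7, -49.3, 37.1]
tcp_rot: [-3.141, 0.006, -0.15]
ft_force: [-0.1, 0.3, 0.8]
opening: 0.307
14.8 [-0.03 -0.01  0.09] 0.307 [-3.141  0.006 -0.15 ] [-0.1  0.3  0.8] [576. -49.  37.]
```

```bash
python3 -m inch '[[0,0,-2,-8,0,0,-0.4],[0,0,-2,-8,0,0,-0.4],[0,0,0,-6,0,0,-0.4],[0,0,0,0,0,0,-0.4]]'>/dev/null; python3 m.py;python3 bar.py;  python3 -m inch '[[0,0,0,-5,0,0,-0.4],[0,0,0,0,0,0,-0.4]]' >/dev/null; python3 m.py; python3 bar.py
```

```text
15.2 [ 0.04 -0.21  0.02] 0.303 [-3.141e+00 -3.000e-03 -2.200e-01] [ 1.  -0.   1.1] [556. -50.  41.]
bar deg -11.020763418215168 291 [-12.62702157  -8.45051895]
15.45 [ 0.52 -2.64 -0.02] 0.3 [-3.141 -0.009 -0.22 ] [15.   3.2 -3.6] [554. -50.  41.]
bar deg -11.470799354362995 289 [-13.21766101  -8.9671392 ]
```

```bash
python3 -m inch '[[0,0,5,25,0,0,-0.4],[0,0,7,25,0,0,-0.4],[0,0,6,25,0,0,-0.4],[0,0,4,15,0,0,-0.4],[0,0,0,4,0,0,-0.4],[0,0,0,0,0,0,-0.4]]'>/dev/null; python3 m.py;python3 bar.py; python3 -m inch '[[0,0,-4,-25,0,0,-0.4],[0,0,-6,-25,0,0,-0.4],[0,0,-7,-25,0,0,-0.4],[0,0,-5,-15,0,0,-0.4],[0,0,0,-4,0,0,-0.4],[0,0,0,0,0,0,-0.4]]'>/dev/null; python3 m.py;python3 bar.py
```

```text
16.1 [ 0.65  6.09 -0.37] 0.3 [-3.135  0.02   0.164] [-33.    4.2  20.3] [636. -49.  40.]
bar deg 9.620512214040097 312 [ 8.00102991 16.50926925]
16.75 [-1.03 -7.33  0.21] 0.313 [-3.141 -0.03  -0.22 ] [43.1 -4.8 -5.7] [563. -52.  43.]
bar deg -8.415532259806 291 [-10.05607729  -6.21972806]
```

```bash
python3 -m inch '[[0,0,0,0,0,0,-0.4],[0,0,0,0,0,0,-0.4],[0,0,0,0,0,0,-0.4],[0,0,0,0,0,0,-0.4]]'>/dev/null; python3 m.py;python3 bar.py; python3 - <<'E'
from h import *
c=cam("wrist"); save(c,"w2.png")
E
```

```text
17.2 [-0.47 -2.2  -0.11] 0.306 [-3.142 -0.009 -0.22 ] [11.2 -3.4  7.8] [554. -51.  42.]
bar deg -11.41936642968588 285 [-13.09240803  -8.77564217]
```

View pics/w2.png

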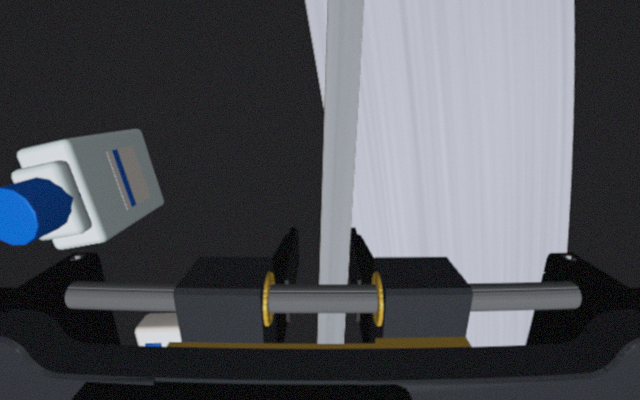

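```bash
python3 -m inch '[[0,0,3,15,0,0,-0.4],[0,0,4,15,0,0,-0.4],[0,0,4,15,0,0,-0.4],[0,0,4,15,0,0,-0.4],[0,0,4,15,0,0,-0.4],[0,0,3,15,0,0,-0.4],[0,0,0,3,0,0,-0.4],[0,0,0,0,0,0,-0.4],[0,0,0,0,0,0,-0.4],[0,0,0,0,0,0,-0.4]]'>/dev/null; python3 m.py;python3 bar.py; python3 -m inch '[[0,0,0,0,0,0,-0.4],[0,0,0,2,0,0,-0.4],[0,0,0,0,0,0,-0.4]]'>/dev/null; python3 m.py;python3 bar.py
```

```text
18.3 [ 0.91  1.96 -0.15] 0.305 [-3.138  0.009  0.164] [-11.1   5.2   4. ] [639. -49.  40.]
bar deg 10.883340898554962 313 [ 9.19248506 17.43496644]
18.65 [ 0.49  3.13 -0.11] 0.302 [-3.138  0.009  0.164] [-16.8   3.6  10.4] [641. -49.  40.]
bar deg 11.320048845341326 312 [ 9.71425478 17.92488386]
```

```bash
python3 -m inch '[[0,0,-3,-15,0,0,-0.4],[0,0,-4,-15,0,0,-0.4],[0,0,-4,-15,0,0,-0.4],[0,0,-4,-15,0,0,-0.4],[0,0,-4,-15,0,0,-0.4],[0,0,-3,-15,0,0,-0.4],[0,0,0,-6,0,0,-0.4],[0,0,0,0,0,0,-0.4],[0,0,0,0,0,0,-0.4],[0,0,0,0,0,0,-0.4]]'>/dev/null;python3 m.py;python3 bar.py; python3 -m inch '[[0,0,3,15,0,0,-0.4],[0,0,4,15,0,0,-0.4],[0,0,4,15,0,0,-0.4],[0,0,4,15,0,0,-0.4],[0,0,4,15,0,0,-0.4],[0,0,3,15,0,0,-0.4],[0,0,0,6,0,0,-0.4],[0,0,0,0,0,0,-0.4],[0,0,0,0,0,0,-0.4],[0,0,0,0,0,0,-0.4]]'>/dev/null; python3 m.py;python3 bar.py
```

```text
19.7 [-0.22 -1.72 -0.05] 0.299 [-3.141 -0.012 -0.22 ] [ 8.5 -1.7  6.6] [554. -51.  42.]
bar deg -11.330053215507974 286 [-13.11767886  -8.41842129]
20.75 [-0.01  0.    0.01] 0.3 [-3.142  0.     0.163] [ 0.1  1.3 -0.3] [645. -50.  40.]
bar deg 13.251838588269635 299 [11.47116934 19.41183626]
```

```bash
python3 -m inch '[[0,0,6,18.6,5,0,-0.4],[0,0,6,17.9,7,0,-0.4],[0,0,6,17.1,8.9,0,-0.4],[0,0,6,16.1,10.6,0,-0.4],[0,0,6,14.9,12.2,0,-0.4],[0,0,6,13.5,13.7,0,-0.4]]'>/dev/null; python3 m.py;python3 -m inch '[[0,0,6,12,15.1,0,-0.4],[0,0,6,10.4,16.2,0,-0.4],[0,0,6,8.6,17.2,0,-0.4],[0,0,6,6.8,18.1,0,-0.4],[0,0,6,4.8,18.6,0,-0.4],[0,0,5,2.9,19,0,-0.4],[0,0,0,0,0,0,-0.4],[0,0,0,0,0,0,-0.4]]'>/dev/null; python3 m.py;python3 bar.py
```

```text
21.4 [ 0.04  0.18 -0.02] 0.298 [-3.141  0.     0.796] [-1.1 -0.4  1. ] [744.   7.  40.]
22.2 [ 0.13 -0.03 -0.05] 0.299 [-3.141 -0.     1.402] [-1.   0.1  0.1] [789. 112.  40.]
bar deg 85.5254714545865 222 [ 83.38262804 182.34611959]
```

```bash
python3 -m inch '[[0,0,0,0,0,40,-0.4],[0,0,0,0,0,45,0.3],[0,0,-5,0,0,40,0.3],[0,0,-5,-18,-30,0,0.3],[0,0,-5,-21,-42,0,0.3],[0,0,-5,-21,-42,0,0.3],[0,0,-5,-21,-42,0,0.3],[0,0,-5,-21,-42,0,0.3],[0,0,-5,-21,-42,0,0.3],[0,0,-5,-21,-42,0,0.3]]'>/dev/null; python3 m.py; python3 -m inch '[[0,0,-5,-21,-42,0,0.3],[0,0,-5,-21,-42,0,0.3],[0,0,0,-21,-42,0,0.3],[0,0,0,-10,-20,0,0.3],[0,0,0,0,0,0,0.3]]'>/dev/null; python3 m.py; python3 bar.py
cat > fl.py <<'E'
import sys
from h import *
x0=[float(sys.argv[1]),float(sys.argv[2])]
cs=[cam(n) for n in sys.argv[3:] or ["scene","side"]]
P=np.vstack([cloud(c,np.ones((400,640),bool)) for c in cs])
q,_=box(P,x0,48,8,62); x,k=shape(q,54,30,x0); cap,_=box(P,x[:2],25,86,100)
print(len(q),np.round(x[:2],1),round((np.degrees(x[2])+90)%180-90,1),round(k,2), "cap",np.round((cap.min(0)+cap.max(0))/2,1) if len(cap) else None)
E
python3 fl.py 552 -359 wrist; python3 fl.py 552 -359
```

```text
23.25 [-0.   -0.04  0.  ] 0.649 [ 3.142 -0.     0.7  ] [ 1.3 -1.   0.4] [ 643. -172.  165.]
23.75 [ 0.02 -0.04 -0.07] 0.645 [ 3.141 -0.     0.525] [-0.2  0.3  0.4] [ 570. -320.  165.]
bar deg 85.4841565067249 218 [ 83.59822448 182.49185391]
601 [ 551.8 -358.1] 30.4 0.03 cap [ 551.3 -357.1   91.7]
722 [ 552.4 -358.9] 30.2 0.84 cap [ 554.6 -359.7   92.7]
```

```bash
python3 -m inch '[[0,0,0,-18,-38,0,0.3],[0,0,0,0,0,-40,0.3],[0,0,0,0,0,-45,0.3],[0,0,0,0,0,-40,0.3],[0,0,0,0,0,-12,0.3],[0,0,0,0,0,0,-1],[0,0,0,0,0,0,-1],[0,0,0,0,0,0,-1],[0,0,0,0,0,0,-1],[0,0,0,0,0,0,-1]]'>/dev/null; python3 m.py; python3 -m inch '[[0,0,0,0,0,0,-1],[0,0,0,0,0,10,-1],[0,0,0,0,0,20,-1],[0,0,0,0,0,30,-1],[0,0,0,0,0,0,-1]]'>/dev/null; python3 m.py
```

```text
24.95 [ 0.17  0.4  -0.03] 0.314 [ 3.14e+00 -1.00e-03  5.31e-01] [-1.5  0.1  5.7] [ 554. -355.   29.]
25.45 [ 0.05 -0.08  0.04] 0.316 [ 3.136e+00 -2.000e-03  5.310e-01] [ 1.  -0.2 -1.4] [ 555. -356.   92.]
```

```bash
python3 -m inch '[[0,0,-5,-1,30,0,-1],[0,0,-8,-1,45,0,-1],[0,0,-8,-1,45,0,-1],[0,0,-8,-1,45,0,-1],[0,0,-4,-2,45,0,-1],[0,0,0,-1,22,0,-1],[0,0,0,0,0,0,-1],[0,0,0,0,0,-25,-1],[0,0,0,0,0,-20,-1],[0,0,0,0,0,0,-1]]'>/dev/null; python3 m.py;python3 -m inch '[[0,0,0,0,0,-8,-1],[0,0,0,0,0,-7,-1],[0,0,0,0,0,0,-1]]'>/dev/null; python3 m.py
```

```text
26.45 [-0.01 -0.02 -0.02] 0.316 [-3.141e+00  3.000e-03 -4.600e-02] [-0.4 -0.6 -0.4] [ 546. -123.   41.]
26.75 [-0.01 -0.02 -0.01] 0.313 [ 3.141e+00 -1.000e-03 -4.600e-02] [-0.6  0.6 -1.6] [ 547. -123.   28.]
```

```bash
python3 -m inch '[[0,0,0,0,0,0,-0.1],[0,0,0,0,0,0,-0.1],[0,0,0,0,0,0,-0.1],[0,0,0,0,0,35,-0.1],[0,0,0,0,0,40,-0.1],[0,0,0,0,0,25,-1],[0,0,0,-20,1,0,-1],[0,0,0,-23,1,0,-1],[0,0,0,0,0,0,-1],[0,0,0,0,0,-25,-1]]'>/dev/null; python3 m.py;python3 -m inch '[[0,0,0,0,0,-28,-1],[0,0,0,0,0,0,-1],[0,0,0,0,0,0,-1]]'>/dev/null; python3 m.py; python3 fl.py 547 -123
```

```text
27.75 [-0.04 -0.04 -0.03] 0.086 [ 3.14  -0.006 -0.046] [ 0.6  0.  -0.8] [ 506. -121.  105.]
28.05 [-0.01 -0.02 -0.04] 0.008 [-3.141e+00  1.000e-03 -4.500e-02] [ 0.2 -0.1  0.2] [ 504. -121.   75.]
742 [ 548.8 -125.3] -1.7 7.84 cap [ 547.3 -126.    93. ]
```

```bash
python3 -m inch '[[0,0,0,10,-2,0,-1],[0,0,0,10,-2,0,-1],[0,0,0,8,-0.5,0,-1],[0,0,0,8,-0.5,0,-1],[0,0,0,8,-0.5,0,-1],[0,0,0,8,-0.5,0,-1],[0,0,0,8,-0.5,0,-1]]'>/dev/null; python3 m.py; python3 -m inch '[[0,0,0,8,-0.5,0,-1],[0,0,0,8,-0.5,0,-1],[0,0,0,0,0,0,-1],[0,0,0,0,0,0,-1],[0,0,0,0,0,0,-1]]'>/dev/null; python3 m.py; cat > ly.py <<'E'
import sys
from h import *
x0=[float(sys.argv[1]),float(sys.argv[2])]
P=np.vstack([cloud(cam(n),np.ones((400,640),bool)) for n in sys.argv[3:] or ["scene","side"]])
q,_=box(P,x0,75,33,47)
print("top",len(q),np.median(q,0)); r=cv2.minAreaRect(q[:,:2].astype(np.float32)); print(r)
d=np.array(r[0])-[568.7,-24.1]; print("plate xy",d@[.999,-.0454],d@[.0454,.999])
E
python3 ly.py 592 -125; python3 -c "
from h import *
c=cam('side'); cv2.imwrite('pics/sd4.png',cv2.resize(c['color'][130:290,240:440,::-1],None,fx=3.5,fy=3.5,interpolation=3))"
```

```text
28.85 [ 0.01  0.02 -0.01] 0.005 [-3.142 -0.    -0.045] [ 0.1 -0.2 -0.2] [ 565. -127.   75.]
29.35 [ 0.06  0.02 -0.02] 0.005 [-3.141  0.    -0.045] [-0.1  0.5  0.7] [ 580. -128.   75.]
top 711 [ 580.93937471 -129.93899548   39.92244746]
((588.6117553710938, -127.86305236816406), (57.55292510986328, 101.89028930664062), 89.07498931884766)
plate xy 24.60268619323726 -102.75529562194825
```

View pics/sd4.png

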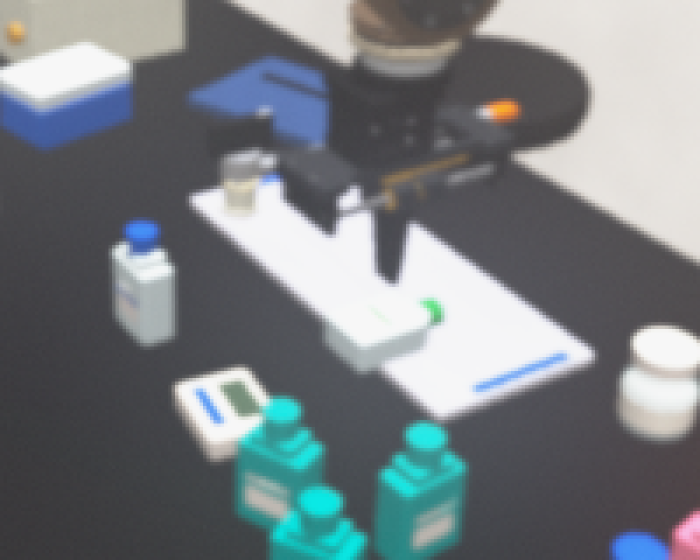

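```bash
cat > ft.py <<'E'
import sys
from h import *
x0=[float(sys.argv[1]),float(sys.argv[2])]
c=cam("side"); P=cloud(c,np.ones((400,640),bool))
q=P[(np.abs(P[:,1]-x0[1])<22)&(P[:,2]>16)&(P[:,2]<36)&(np.abs(P[:,0]-x0[0])<60)]
d=q[:,:2]-[568.7,-24.1]; print("front plate x",np.percentile(d@[.999,-.0454],[2,5,15,30,50]))
E
python3 ft.py 570 -128
```

```text
front plate x [-26.30053973 -25.95855094 -25.03665471 -24.56820953 -23.76326381]
```

```bash
python3 -m inch '[[0,0,0,-40,2,0,-1],[0,0,0,-35,1,0,-1],[0,0,0,0,0,-30,-1],[0,0,0,0,0,-23,-1],[0,0,0,10,0,0,-1],[0,0,0,10,0,0,-1],[0,0,0,10,0,0,-1],[0,0,0,7,0,0,-1],[0,0,0,0,0,0,-1]]'>/dev/null; python3 m.py; python3 ft.py 570 -128; python3 -m inch '[[0,0,0,-20,0,0,-1],[0,0,0,-10,10,30,0.3],[0,0,0,-20,30,40,0.3],[0,0,0,-15,30,40,0.3],[0,0,0,0,15,20,0.3],[0,0,0,0,0,0,0.3]]'>/dev/null; python3 m.py;  python3 ft.py 570 -128; python3 fl.py 435 13 ; python3 fl.py 403 286; python3 fl.py 435 13 wrist
```

```text
30.45 [ 0.02 -0.04  0.08] -0.0 [ 3.141e+00 -2.000e-03 -4.500e-02] [-0.3  0.4  0.5] [ 543. -125.   22.]
front plate x [-27.81627695 -27.57759273 -25.6212666  -21.75481875 -13.50606212]
31.1 [0.01 0.02 0.  ] 0.367 [ 3.141 -0.005 -0.044] [0.1 0.6 0.6] [479. -42. 150.]
front plate x [-13.73155541 -13.5272406  -12.99435041 -12.69179437 -12.08360994]
499 [435.3  13.6] -2.6 1.19 cap [436.4  12.4  93. ]
373 [402.  287.1] -15.0 1.85 cap [402.  286.6  92.3]
427 [434.2  14.3] -2.2 0.02 cap [434.8  14.7  91.8]
```

```bash
python3 -m inch '[[0,0,0,-22,28,0,0.3],[0,0,0,-23,28,0,0.3],[0,0,0,0,0,0,0.3],[0,0,0,0,0,-35,0.3],[0,0,0,0,0,-45,0.3],[0,0,0,0,0,-43,0.3],[0,0,0,0,0,0,-1],[0,0,0,0,0,0,-1],[0,0,0,0,0,0,-1],[0,0,0,0,0,0,-1]]'>/dev/null; python3 m.py; python3 -m inch '[[0,0,0,0,0,0,-1],[0,0,0,0,0,0,-1],[0,0,0,0,0,0,-1],[0,0,0,0,0,15,-1],[0,0,0,0,0,25,-1],[0,0,0,0,0,20,-1],[0,0,0,0,0,0,-1]]'>/dev/null; python3 m.py
```

```text
32.4 [ 0.05  0.   -0.03] 0.369 [ 3.141 -0.004 -0.045] [ 0.3  0.5 -0.4] [435.  12.  26.]
33.1 [ 0.01 -0.04  0.02] 0.314 [ 3.141 -0.005 -0.045] [ 0.3  0.3 -1.5] [435.  13.  87.]
```

```bash
python3 -m inch '[[0,0,0,30,-14,0,-1],[0,0,0,36,-18,0,-1],[0,0,0,35,-18,0,-1],[0,0,0,15,-6,0,-1],[0,0,0,0,0,0,-1],[0,0,0,0,0,-25,-1],[0,0,0,0,0,-20,-1],[0,0,0,0,0,-9,-1],[0,0,0,0,0,-4,-1],[0,0,0,0,0,0,-1]]'>/dev/null; python3 m.py; python3 -m inch '[[0,0,0,0,0,0,-0.1],[0,0,0,0,0,0,-0.1],[0,0,0,0,0,0,-0.1],[0,0,0,0,0,35,-0.1],[0,0,0,0,0,40,-0.1],[0,0,0,0,0,25,-1],[0,0,0,-20,1,0,-1],[0,0,0,-23,1,0,-1],[0,0,0,0,0,-15,-1],[0,0,0,0,0,-37,-1]]'>/dev/null; python3 m.py; python3 fl.py 550 -43
```

```text
34.1 [-0.   -0.02  0.01] 0.312 [-3.142  0.    -0.045] [-0.4  0.  -1.2] [550. -43.  26.]
35.1 [-0.05 -0.    0.01] 0.089 [ 3.141 -0.006 -0.045] [ 0.7 -0.4 -0.7] [508. -42.  76.]
699 [551.6 -42.1] -1.4 8.32 cap [550.9 -43.5  92.8]
```

Tip blue, then nudge the foot in.

```bash
python3 -m inch '[[0,0,0,10,-0.5,0,-1],[0,0,0,10,-0.5,0,-1],[0,0,0,8,-0.5,0,-1],[0,0,0,8,-0.5,0,-1],[0,0,0,8,-0.5,0,-1],[0,0,0,8,-0.5,0,-1],[0,0,0,8,-0.5,0,-1],[0,0,0,8,0,0,-1],[0,0,0,5,0,0,-1],[0,0,0,0,0,0,-1]]'>/dev/null; python3 m.py; python3 -m inch '[[0,0,0,-40,2,0,-1],[0,0,0,-35,1,0,-1],[0,0,0,0,0,-30,-1],[0,0,0,0,0,-23,-1]]'>/dev/null; python3 m.py; python3 ft.py 570 -46;python3 ly.py 592 -46
```

```text
36.2 [ 0.06 -0.02 -0.03] 0.003 [ 3.142 -0.    -0.045] [-0.5 -0.9  0.6] [580. -45.  74.]
36.6 [-0.02 -0.03 -0.  ] 0.003 [ 3.141e+00 -1.000e-03 -4.600e-02] [0.6 0.5 0.5] [504. -42.  21.]
front plate x [-25.68977917 -25.50140692 -24.34115859 -23.91423286 -22.99985327]
top 840 [586.3438931  -52.84893481  39.90953441]
((591.0244750976562, -68.08320617675781), (102.03736114501953, 102.46687316894531), 83.83515167236328)
plate xy 24.298988182983354 -42.925691801147465
```

```bash
python3 -m inch '[[0,0,0,12,-1,0,-1],[0,0,0,12,-1,0,-1],[0,0,0,10,-1,0,-1],[0,0,0,9,0,0,-1],[0,0,0,0,0,0,-1],[0,0,0,-25,0,0,-1],[0,0,0,-10,10,30,0.3],[0,0,0,-15,35,35,0.3],[0,0,-4,-10,40,40,0.3],[0,0,-4,-10,45,25,0.3]]'>/dev/null; python3 m.py; python3 -m inch '[[0,0,-4,-15,45,0,0.3],[0,0,0,-15,45,0,0.3],[0,0,0,-10,40,0,0.3],[0,0,0,0,0,0,0.3]]'>/dev/null; python3 m.py; python3 ft.py 570 -46; python3 fl.py 402 287; python3 fl.py 402 287 wrist;
```

```text
37.75 [ 0.05  0.02 -0.06] 0.286 [-3.141e+00 -2.000e-03 -1.890e-01] [1.7 0.5 0.2] [480.  77. 146.]
38.15 [-0.02  0.02 -0.02] 0.613 [-3.141 -0.    -0.25 ] [-0.5 -0.   0.2] [439. 210. 144.]
front plate x [-11.5183881  -11.18678429 -10.67563539 -10.06490469  -9.48521393]
371 [401.9 287.1] -16.3 1.83 cap [402.3 286.9  92.2]
586 [400.4 287.9] -17.2 0.03 cap [401.2 288.7  91.8]
```

```bash
python3 -m inch '[[0,0,-2.5,-19,39,0,0.3],[0,0,0,-19,39,0,0.3],[0,0,0,0,0,0,0.3],[0,0,0,0,0,-35,0.3],[0,0,0,0,0,-45,0.3],[0,0,0,0,0,-30,0.3],[0,0,0,0,0,0,0.3]]'>/dev/null; python3 m.py
```

```text
39.05 [-0.02 -0.04  0.  ] 0.652 [ 3.137  0.004 -0.3  ] [ 0.8 -0.   0. ] [402. 282.  31.]
```

```bash
python3 -m inch '[[0,0,0,-1,5,-3,0.3],[0,0,0,0,0,0,-1],[0,0,0,0,0,0,-1],[0,0,0,0,0,0,-1],[0,0,0,0,0,0,-1],[0,0,0,0,0,0,-1],[0,0,0,0,0,0,-1]]'>/dev/null; python3 m.py;  python3 -m inch '[[0,0,0,0,0,15,-1],[0,0,0,0,0,25,-1],[0,0,0,0,0,20,-1],[0,0,0,0,0,0,-1]]'>/dev/null; python3 m.py
```

```text
39.75 [-0.07  0.21 -0.02] 0.312 [-3.141e+00 -1.000e-03 -2.980e-01] [-0.4 -1.1  7.5] [401. 290.  31.]
40.15 [-0.01  0.05 -0.03] 0.316 [-3.139e+00 -3.000e-03 -2.980e-01] [-0.3  0.6 -1.7] [402. 290.  92.]
```

```bash
python3 -m inch '[[0,0,2.5,12,-22,0,-1],[0,0,2,23,-38,0,-1],[0,0,2,23,-38,0,-1],[0,0,2,23,-38,0,-1],[0,0,2,23,-38,0,-1],[0,0,2,23,-38,0,-1],[0,0,2,23,-38,0,-1],[0,0,0,2,-3,0,-1],[0,0,0,0,0,0,-1],[0,0,0,0,0,-20,-1]]'>/dev/null; python3 m.py;  python3 -m inch '[[0,0,0,0,0,-22,-1],[0,0,0,0,0,-12,-1],[0,0,0,0,0,-5,-1],[0,0,0,0,0,0,-1]]'>/dev/null; python3 m.py
```

```text
41.15 [ 0.02 -0.    0.02] 0.316 [-3.141e+00 -2.000e-03 -4.600e-02] [ 0.3  0.3 -2.1] [553.  37.  71.]
41.55 [-0.03  0.06  0.01] 0.311 [-3.142e+00  1.000e-03 -4.400e-02] [-0.5  0.9 -0.7] [553.  37.  31.]
```

```bash
python3 -m inch '[[0,0,0,0,0,-1,-0.1],[0,0,0,0,0,0,-0.1],[0,0,0,0,0,0,-0.1],[0,0,0,0,0,35,-0.1],[0,0,0,0,0,40,-0.1],[0,0,0,0,0,25,-1],[0,0,0,-20,1,0,-1],[0,0,0,-23,1,0,-1],[0,0,0,0,0,-20,-1],[0,0,0,0,0,-37,-1]]'>/dev/null; python3 m.py; python3 fl.py 553 37; python3 -m inch '[[0,0,0,10,-0.5,0,-1],[0,0,0,10,-0.5,0,-1],[0,0,0,8,-0.5,0,-1],[0,0,0,8,-0.5,0,-1],[0,0,0,8,-0.5,0,-1],[0,0,0,8,-0.5,0,-1],[0,0,0,8,-0.5,0,-1],[0,0,0,8,0,0,-1],[0,0,0,5,0,0,-1],[0,0,0,0,0,0,-1]]'>/dev/null; python3 m.py; python3 -m inch '[[0,0,0,-40,2,0,-1],[0,0,0,-35,1,0,-1],[0,0,0,0,0,-30,-1],[0,0,0,0,0,-23,-1]]'>/dev/null; python3 m.py; python3 ft.py 570 34
```

```text
42.55 [-0.03 -0.05  0.02] 0.087 [ 3.142 -0.006 -0.045] [ 0.5  0.6 -0.6] [511.  39.  75.]
665 [554.5  35. ] -2.7 7.93 cap [553.9  34.5  93. ]
43.65 [ 0.03 -0.03 -0.  ] 0.002 [ 3.142  0.    -0.045] [0.1 0.2 0.1] [584.  35.  73.]
44.05 [-0.04 -0.04 -0.01] 0.004 [ 3.142e+00 -1.000e-03 -4.500e-02] [0.3 0.  0.2] [507.  38.  20.]
front plate x [-59.21460734 -42.61640364 -25.19198614 -24.57529956 -23.83908732]
```

```bash
python3 -m inch '[[0,0,0,12,-1,0,-1],[0,0,0,12,-1,0,-1],[0,0,0,10,-1,0,-1],[0,0,0,9,0,0,-1],[0,0,0,0,0,0,-1],[0,0,0,-30,0,0,-1],[0,0,0,0,0,45,-0.3],[0,0,8,0,0,45,-0.3],[0,0,8,10,0,45,-0.3],[0,0,8,40,0,0,-0.3]]'>/dev/null; python3 m.py; python3 ft.py 570 34; for a in "590 33" "590 -46" "590 -128"; do python3 ly.py $a; done;  python3 - <<'E'
from h import *
c=cam("side"); cv2.imwrite("pics/sd5.png",cv2.resize(c["color"][130:290,240:440,::-1],None,fx=3.5,fy=3.5,interpolation=3))
E
python3 bar.py
```

```text
45.1 [ 0.01 -0.08  0.04] 0.286 [ 3.138 -0.007  0.38 ] [1.4 1.  0.6] [572.  35. 162.]
front plate x [-11.51194335 -11.40630348 -10.76287094 -10.17297282  -9.53425353]
top 837 [600.50492035  22.43351727  39.95864812]
((609.373046875, 8.810222625732422), (101.31211853027344, 103.4092025756836), 86.57890319824219)
plate xy 39.138249720916704 34.72386873123169
top 1126 [600.36052998 -46.77494463  39.94234748]
((601.6470336914062, -41.62451934814453), (100.7392578125, 148.5754852294922), 21.088790893554688)
plate xy 33.709699836120556 -16.011199499206544
top 853 [ 612.62224923 -113.05303196   39.95622884]
((612.6985473632812, -99.35565185546875), (89.87625122070312, 106.93648529052734), 16.301084518432617)
plate xy 47.371155410156206 -73.18286215332031
bar deg 85.7407979045916 209 [ 83.81964965 183.54152573]
```

View pics/sd5.png

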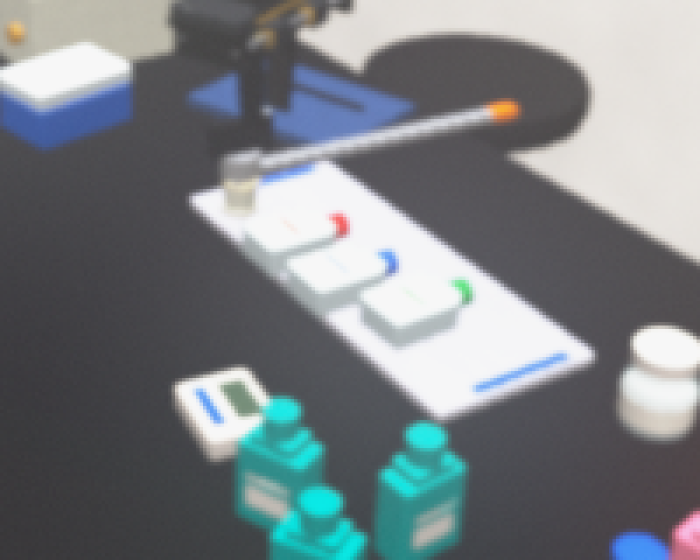

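```bash
python3 -m inch '[[0,0,8,40,8,0,-0.3],[0,0,8,42,13,0,-0.3],[0,0,8,42,13,0,-0.3],[0,0,8,42,13,0,-0.3],[0,0,8,42,18,0,-0.3],[0,0,8,6,7,0,-0.3],[0,0,8,0,0,0,-0.3],[0,0,2.5,0,0,0,-0.3],[0,0,0,0,0,0,-0.3]]'>/dev/null; python3 m.py; for y in 33 -46 -128; do python3 ft.py 580 $y; done; python3 bar.py
```

```text
46.45 [ 0.15 -0.03  0.02] 0.349 [-3.141  0.     1.395] [ 0.3  0.4 -0.3] [785. 107. 155.]
front plate x [-12.54783961 -11.98197233 -10.61778731 -10.16737139  -9.49128548]
front plate x [-11.65857234 -11.17573921 -10.3929315   -9.67044063  -8.66412372]
front plate x [15.14650658 15.65467269 17.06845076 17.95976137 29.79376431]
bar deg 85.35363117269799 207 [ 83.76610908 180.93886377]
```

```bash
python3 - <<'E'
from h import *
A=grab(); P=np.vstack(A)
q=P[(P[:,2]>37)&(P[:,2]<43)&(P[:,1]<-80)&(P[:,1]>-200)&(P[:,0]>540)&(P[:,0]<720)]
# body top only: erode sparse/cap points via hist
r=cv2.minAreaRect(q[:,:2].astype(np.float32)); print(len(q),r)
from scipy.optimize import minimize
def cost(p):
    c,s=np.cos(p[2]),np.sin(p[2]); X=(q[:,0]-p[0])*c+(q[:,1]-p[1])*s; Y=-(q[:,0]-p[0])*s+(q[:,1]-p[1])*c
    return np.mean(np.minimum(np.hypot(np.maximum(np.abs(X)-34,0),np.maximum(np.abs(Y)-27,0)),6))
m=np.median(q,0)
b=min((minimize(cost,[m[0],m[1],a],method="Nelder-Mead") for a in (-.4,-.2,0,.2,.4)),key=lambda r:r.fun)
d=b.x[:2]-[568.7,-24.1]; print(b.x,b.fun,np.degrees(b.x[2]),"plate",d@[.999,-.0454],d@[.0454,.999])
E
```

```text
587 ((629.7482299804688, -117.61474609375), (100.46439361572266, 57.35918426513672), 2.2635657787323)
[ 6.18239780e+02 -1.18759255e+02 -2.80942065e-02] 0.5209863544301813 -1.609679461662831 plate 53.78777053829488 -92.3154894756769
```

```bash
python3 -m inch '[[0,0,0,-14,-40,0,-1],[0,0,0,-17,-47,0,-1],[0,0,0,-17,-47,0,-1],[0,0,0,-17,-47,0,-1],[0,0,0,-15,-47,0,-1],[0,0,0,0,0,-40,-1],[0,0,0,0,0,-45,-1],[0,0,0,0,0,-35,-1],[0,0,0,0,0,-10,-1],[0,0,0,0,0,0,-1]]'; python3 m.py
```

```text
t: 47.75
eef_pos: [704.9, -120.7, 24.7]
tcp_rot: [-3.14, -0.0, 1.394]
ft_force: [0.2, 0.6, 0.3]
opening: 0.005
47.75 [ 0.15 -0.07 -0.06] 0.005 [-3.14  -0.     1.394] [0.2 0.6 0.3] [ 705. -121.   25.]
```

```bash
python3 -m inch '[[0,0,0,-10,0,0,-1],[0,0,0,-8,0,0,-1],[0,0,0,-7,0,0,-1],[0,0,0,-7,0,0,-1],[0,0,0,-7,0,0,-1],[0,0,0,0,0,0,-1],[0,0,0,25,0,0,-1],[0,0,0,0,0,45,-0.3],[0,0,0,0,0,45,-0.3],[0,0,0,0,0,43,-0.3]]'; python3 ft.py 580 -122; python3 -m inch '[[0,0,0,14,40,0,-0.3],[0,0,0,17,47,0,-0.3],[0,0,0,17,47,0,-0.3],[0,0,0,17,47,0,-0.3],[0,0,0,30,47,0,-0.3],[0,0,0,2,0,0,-0.3]]'; for y in 33 -46 -122; do python3 ft.py 580 $y; done
```

```text
t: 48.75
eef_pos: [691.1, -120.7, 159.8]
tcp_rot: [-3.141, -0.0, 1.395]
ft_force: [-0.0, 0.5, 0.1]
opening: 0.201
front plate x [-9.50798424 -9.14277722 -8.24856447 -6.68576424  8.22321546]
t: 49.4
eef_pos: [786.3, 108.4, 157.4]
tcp_rot: [-3.142, -0.001, 1.4]
ft_force: [0.2, 0.1, -0.9]
opening: 0.349
front plate x [-11.60719353 -11.02327529 -10.76938509 -10.33456291  -9.83679193]
front plate x [-11.68659555 -11.17264754 -10.47569891  -9.66398878  -8.85642418]
front plate x [-9.38534688 -9.01894211 -8.14959111 -6.2508756   7.94619841]
```

```bash
python3 -m inch '[[0,0,0,0,0,-35,-0.3],[0,0,0,0,0,-40,-0.3],[0,0,0,0,0,-33,-0.3],[0,0,0,0,0,-3,-0.3],[0,0,0,0,0,0,-0.3],[0,0,0,0,0,0,-0.3]]'; python3 - <<'E'
from h import *
c=cam("wrist"); save(c,"w6.png")
E
```

```text
t: 50.15
eef_pos: [786.1, 101.6, 50.1]
tcp_rot: [3.139, -0.001, 1.394]
ft_force: [-0.9, 0.3, 0.8]
opening: 0.351
```

View pics/w6.png

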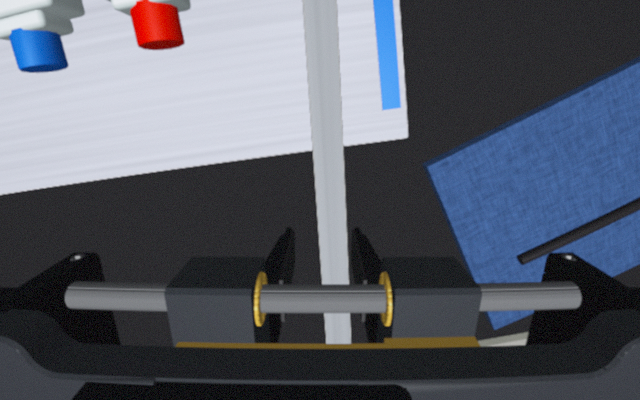

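```bash
python3 -m inch '[[0,0,0,0,0,-2.5,-0.3],[0,0,-6.9,-4.9,-22.4,0,-0.3],[0,0,-6.9,-7.6,-21.6,0,-0.3],[0,0,-6.9,-10.3,-20.5,0,-0.3],[0,0,-6.9,-12.8,-19,0,-0.3],[0,0,-6.9,-15.1,-17.3,0,-0.3],[0,0,-6.9,-17.1,-15.2,0,-0.3],[0,0,0,0,0,0,-0.3]]'>/dev/null; python3 m.py; python3 bar.py
```

```text
51.0 [ 0.02 -0.06 -0.01] 0.352 [ 3.141 -0.     0.667] [0.6 0.4 0.2] [716. -15.  46.]
bar deg 40.190578531386265 277 [38.75971585 45.47292605]
```

```bash
python3 -m inch '[[0,0,-6.9,-18.9,-13,1,-0.3],[0,0,-6.9,-20.3,-10.5,0,-0.3],[0,0,-6.9,-21.6,-7.9,0,-0.3],[0,0,-5,-15,-3.4,0,-0.3],[0,0,-5,-13,-2,0,-0.3],[0,0,-3,-10,-1,0,-0.3],[0,0,-3,-7,0,0,-0.3],[0,0,0,0,0,0,-0.3]]'>/dev/null; python3 m.py; python3 bar.py
```

```text
51.85 [ 0.02 -0.03  0.01] 0.354 [ 3.141e+00 -1.000e-03  3.300e-02] [0.5 0.5 1.3] [612. -51.  47.]
bar deg 6.797808735310369 301 [ 5.02365789 10.26535567]
```

```bash
python3 -m inch '[[0,0,-2,-6,0,0,-0.3],[0,0,-2,-6,0,0,-0.3],[0,0,-1,-6,0,0,-0.3],[0,0,0,-5,0,0,-0.3],[0,0,0,0,0,0,-0.3],[0,0,0,0,0,0,-0.3]]'>/dev/null; python3 m.py; python3 bar.py
```

```text
52.5 [-0.02  0.01 -0.04] 0.351 [ 3.142 -0.    -0.055] [ 0.2  0.5 -0.4] [589. -52.  46.]
bar deg -0.41187673186122 286 [-2.08697628  2.47402906]
```

Bar at about 0. Lift straight off and check.

```bash
python3 -m inch '[[0,0,0,2,0,0,-0.3],[0,0,0,0,0,20,-0.3],[0,0,0,0,0,40,-0.3],[0,0,0,0,0,45,-0.3],[0,0,0,0,0,45,-0.3],[0,0,0,-40,0,20,-0.3],[0,0,0,-45,0,20,-0.3],[0,0,0,0,0,0,-0.3],[0,0,0,0,0,0,-0.3]]'; python3 bar.py; for y in 33 -46 -122; do python3 ft.py 580 $y; done; python3 - <<'E'
from h import *
c=cam("scene"); cv2.imwrite("pics/sc7.png",cv2.resize(c["color"][140:290,130:500,::-1],None,fx=2.16,fy=2.16,interpolation=3))
P=np.vstack([cloud(c,np.ones((400,640),bool)),cloud(cam("side"),np.ones((400,640),bool))])
for y in (36,-43,-118):
    q=P[(P[:,2]>30)&(P[:,2]<46)&(np.abs(P[:,1]-y)<24)&(P[:,0]>550)&(P[:,0]<590)]
    A=np.c_[q[:,:2]-q[:,:2].mean(0),np.ones(len(q))]; print(y,len(q),np.median(q[:,2]),np.linalg.lstsq(A,q[:,2],rcond=None)[0][:2])
E
```

```text
t: 53.45
eef_pos: [505.7, -51.6, 237.1]
tcp_rot: [3.141, -0.002, -0.056]
ft_force: [-0.2, 0.2, 0.1]
opening: 0.346
bar deg -0.5016896811002596 313 [-2.1703251   1.65585875]
front plate x [-12.1848687  -11.45617361 -11.02218004 -10.13219815  -9.64840511]
front plate x [-11.51873404 -10.95066904 -10.42991044  -9.80718769  -9.04626733]
front plate x [-9.67524654 -9.43918967 -8.23716918 -7.08922781  2.27095055]
36 126 40.380414245937345 [0.15253932 0.0102199 ]
-43 154 40.38500669911781 [0.15206031 0.01036213]
-118 192 40.03356696966193 [0.11444865 0.05626085]
```

View pics/sc7.png

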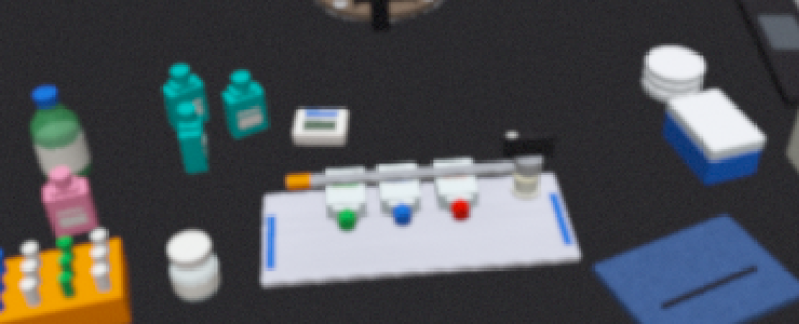

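```bash
python3 - <<'E'
from h import *
P=cloud(cam("scene"),np.ones((400,640),bool))
for y in (36,-43,-118):
    for a,b in ((560,588),(612,625)):
        q=P[(P[:,2]>34)&(P[:,2]<46)&(np.abs(P[:,1]-y)<20)&(P[:,0]>a)&(P[:,0]<b)]; print(y,a,len(q),np.median(q[:,2]).round(1))
print(ticket.job_done())
E
```

```text
36 560 30 40.7
36 612 42 40.4
-43 560 26 40.0
-43 612 44 40.6
-118 560 19 41.0
-118 612 51 40.2
the job is handed in; nothing more can be done
None
```

I worked the knob free, swung the bar open to about 1.49 rad, tipped the three flasks present (green, blue, red) onto the plate, closed the bar over them and handed the job in. There was no orange flask.

- **Knob:** gripping the wing did not give full strokes on the negative side. I rocked the bar itself between the open fingers instead, until it passed 0.2 rad, then swung it open the same way.
- **Flasks:** after tipping, I pushed each foot a little further onto the plate. The green flask was later found about 25 mm further in, so I pushed it back before closing the bar.

**Last checks before hand-in:**
- The bar was at about -0.5° (-0.01 rad).
- The flask tops were level, at 40.0 to 41.0 mm on both sides of the bar.
- The feet were at about plate x = -10 mm, so the body centres were at about 24 mm. They lie near plate y = 60, -20 and -95 mm.
- The gripper was clear of everything, about 240 mm up.
- In the last picture the other things stood where they began. I judged this by eye and did not measure it.
- A first slope fit on the flask tops gave 0.11 to 0.15, at the 0.15 rad limit. I believe points from their front faces spoiled it, and the level check above disagrees with it.

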